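# Refit the upper burr carrier of a coffee grind head on its three studs

## Robot

A 6-joint arm with a two-finger parallel gripper is mounted at the origin on a cart in front of the work surface, level with it; the furniture and walls round the work are solid. World frame = base frame: x ahead of the robot, y to its left, z up, the work surface at z = 0. Lengths are in m, angles in rad, forces in N, time in s.
With the tool pointing down it reaches from about 0.375 to 0.9 m from the base axis. Payload 3.1 kg.
Tool frame: the origin (TCP) lies midway between the tips of the shut fingers; the grasp point (between the pads) lies robot.grip_depth behind it (robot.grip_depth is the distance from the TCP to the grasp point, in m); z points along the fingers, y is the line along which they close (so a half turn about z gives the same grasp; the last joint's range is limited). The gripper opens to 87 mm and grips with 3 to 60 N. Pads are 19 mm wide; open, the fingers measure 117 mm over their backs; the gripper's body (75 mm by 190 mm) begins 51 mm behind the grasp point.
Start: joints at [1.155, 0.527, 1.433, -0, 1.181, -0.178], TCP at [0.147, 0.607, 0.223] pointing down, gripper open.
Joint ranges: [-3.08, 3.08], [-0.75, 2.2], [0.22, 2.44], [-1.43, 4.57], [0, 2.65], [-2.85, 2.85]. Speed limits (rad/s): [2.79, 2.79, 3.14, 3.14, 3.14, 3.14].

## Interface

Orientations are given as a unit quaternion [x, y, z, w].
In Python, from rig import robot gives the robot as it stands.
- The arm moves only by the shell command python3 -m creep 'ROWS' [OPENING] [FORCE]. ROWS is a JSON list of rows, 1 to 20 of them, each written [[dx, dy, dz], turn]: dx, dy, dz in m, then a turn about the tool's z in rad; each row shifts and turns the commanded pose from where the row before left it, along the tool's axes as they then stand; what a row does not reach is not made up. A row lasts 1/12 s, in which the tool goes at most 0.0417 m and 0.125 rad, less where a joint would pass 70% of its speed; a pose out of reach is approached as far as the arm can. OPENING is the finger opening in m, set as the command begins (- or left out keeps the last). The fingers move at their own pace and stop on an object; FORCE is the grip in N (left out, the last holds). Time passes only in rows, so rows that do not move let the fingers close. It prints the time, the measured TCP pose, the force, the opening and the grip force at its end. Input that does not fit is refused with a message, and nothing moves.
- robot.get_obs(): the state, without advancing time (a new reading comes with each control period).
- robot.camera(name): name is "scene" or "top" or "wrist"; returns a dict with "img" (420x560x3 uint8, red, green, blue), "fx", "fy", "cx", "cy" (pixels), "k1" (the pictures are not rectified: a ray, as slopes to the right and down, at radius r is drawn at 1 + k1 r^2 times it, then the intrinsics apply), "xyz" and "attitude" of the camera in the world. Camera axes: x right, y down, z forward; pixel columns grow to the right and rows downward; lengths in m; the calibration is good to about 2 mm. A picture is of the moment at which its call begins. There is no depth.
- robot.hand_in(): hands the job in; it is judged then, once.
The state is a dict: "time": time; "q": joint angles; "joint_velocities": joint speeds; "joint_torque": joint torques, N m; "position": TCP position; "tool_rot": TCP orientation; "ft_force": force on the tool from outside, world axes, zero at the start; "moment": the same for the moment, N m; "grip_width": finger opening in m; "grip_force": force on a finger pad.
Only numpy, scipy, OpenCV 4.12 (cv2) and the standard library are available. Lean on these libraries where they do the work, as an engineer would, in place of code of your own. Each camera call takes 0.05 s, during which the arm holds its last target. There are 200 camera calls.

## Task

The grind head has been cleaned: put its upper burr carrier back. Pick the carrier up by its throat, turn it until its three keyholes match the three headed studs on the grind head, feeling for the place without forcing it (never lean on it with more than about 5 kg), push it straight down over the stud heads against the spring, turn it clockwise (seen from above) to the stop and let it spring up so that the stud heads sit in their pockets and it stays locked when you let go. Leave the other things on the counter where they are.

Things in the scene. Friction and masses are not known exactly. Their poses are not given: they have to be found in the camera images.
- burr_carrier: upper burr carrier, bare light-grey metal, 0.2 to 0.33 kg, loose, standing burr-down on the counter at any yaw. Origin: on its axis in its underside, z up. Above the origin: burr ring 48 mm diameter from 0 to 6 mm; plate 92 mm diameter with three keyholes, 6 to 12 mm; round boss 49 mm diameter, 12 to 22 mm; throat 22 to 48 mm (top)
- carrier_throat (a point): where to grip the carrier: point on its axis 38 mm above its origin, axes as the carrier's. The throat is 42 mm diameter with two upright flats 36 mm apart that face the carrier's own +y and -y. Keep the fingertips above the boss, which ends 16 mm below this point
- carrier_keyhole (a point): centre of one of the plate's three 16 mm round entry holes, in the plate's top: 34 mm from the axis along the carrier's +x; the others lie 120 and 240 deg round. From each an 8 mm wide bent slot runs counterclockwise (from above); at its end, 30 deg on, is a 14 mm pocket sunk 2.5 mm into the plate's top, where a stud head settles. The slot stops the stud 31 deg past the hole's centre
- grind_head: grind head on its service stand, fixed: foot 128 x 124 mm, light round body, black knurled setting ring 109 mm diameter on top (top face 70 mm up), outlet chute on its own -x side, small knob on its +y side (reaches 77 mm from the axis). Origin: on its axis at counter height, z up. Mated heights of the carrier are given as its origin above this origin
- stud_circle (a point): point on the grind head's axis level with the stud tops, 81.5 mm up; axes as the grind head's. Three studs stand round it on a 68 mm circle: shank 5 mm, head 12 mm diameter and 3 mm thick. From above they stand at 60, 180 and 300 deg from this +x, plus the angle at which the setting ring was left: between -25 and +25 deg, not measured: see it or feel for it. The ring holds still up to about 1 N m
- spring_top (a point): point on the grind head's axis, 74.5 mm up: free top of the sprung lower burr in the ring's 54 mm bore, which pushes the carrier up with 3 N + 1 N per mm below that. Carrier heights: 75.5 mm resting on the stud heads (holes not matched); 64 pushed fully down; turns freely under the heads below 66; 69 locked; 66.5 stuck part-turned; 73 to 74 sprung back, not locked
- ring_face (a point): point on the grind head's axis in the setting ring's top face, 70 mm up. The carrier goes on when its yaw is the grind head's yaw + 60 (or 180 or 300) deg + the ring's unmeasured angle, within about 3 deg, and its axis within about 1.5 mm. It is locked 29 to 31 deg clockwise (from above) from where it went on, once let up. Turning it there takes under 0.2 N m; more means the stop
- steam_knob (a point): obstacle, fixed: near end of the espresso machine's left steam lever, a black knob 40 mm wide, 60 mm high that reaches out over the counter towards the robot; the steam wand hangs 90 mm behind it. An arm that carries its wrist over this place strikes it: pass on the robot's side of it, well clear. The same lever and wand stand 0.55 m to the right
- portafilter_tip (a point): obstacle, fixed: near end of the machine's black portafilter handle, 20 mm thick, which runs from here away from the robot, level, over the counter
- tablet_tub: bystander: white tablet tub, 49 mm diameter, 81 mm high, origin in its underside
- dosing_cup: bystander: small steel cup, 60 mm diameter, 59 mm high, origin in its underside
- distributor: bystander: grey round levelling tool, 62 mm diameter, 32 mm high, origin in its underside
- spare_basket: bystander: steel filter basket, 67 mm diameter, 26 mm high, origin in its underside

How it is judged:
By the outcome, as a careful person would: the job done as asked, in the order asked, and still so for the second after the job is handed in, with the robot touching nothing.
It also fails if it takes over 67 s, if anything falls off the work surface, if the arm or the gripper's body presses on something with over 40 N, if the wrist force passes 120 N, or if a joint passes its speed limit or range.

## Working session

There is one attempt and no reset: what is moved stays moved. The work goes in short steps, Python scripts to look and compute and a shell command to move; the robot and the scene stay as the last step left them, time stands still between calls to the robot, and variables do not carry over. Pictures are saved under pics/ and viewed, at most 11 in all, crops included, and the job is handed in when it is done.

```bash
ls; mkdir -p pics
python3 - <<'E'
from rig import robot
import cv2,numpy as np
o=robot.get_obs();print({k:np.round(v,3) for k,v in o.items()},robot.grip_depth)
for n in("scene","top"):
    c=robot.camera(n);cv2.imwrite(f"pics/{n}0.png",c["img"][:,:,::-1]);print(n,{k:v for k,v in c.items() if k!="img"})
E
```

```text
pics
{'time': np.float64(0.0), 'q': array([ 1.154,  0.528,  1.434, -0.   ,  1.181, -0.179]), 'joint_velocities': array([ 0.   , -0.   ,  0.001,  0.002,  0.   ,  0.002]), 'joint_torque': array([-1.0000e-03, -4.4004e+01, -1.7659e+01,  6.3000e-02,  5.8000e-02,
       -0.0000e+00]), 'position': array([0.147, 0.607, 0.222]), 'tool_rot': array([ 0.119,  0.993, -0.001, -0.   ]), 'ft_force': array([-0.214, -0.352, -0.468]), 'moment': array([0.003, 0.013, 0.004]), 'grip_force': np.float64(0.0), 'grip_width': np.float64(0.087)} 0.0187
scene {'fx': 468.92643514001327, 'fy': 468.92643514001327, 'cx': 282.6182776931478, 'cy': 212.83816502366295, 'k1': 0.030742688402169725, 'xyz': array([-0.21103621, -0.82802825,  0.87789605]), 'attitude': array([ 0.81277923, -0.29822844,  0.17141239, -0.47017816])}
top {'fx': 383.65935703395246, 'fy': 383.65935703395246, 'cx': 276.30064705837384, 'cy': 213.30921951858204, 'k1': -0.097807874603763, 'xyz': array([0.34500201, 0.02218691, 1.46438343]), 'attitude': array([ 0.70996778, -0.70193652,  0.04520441, -0.03445903])}
```

View pics/scene0.png

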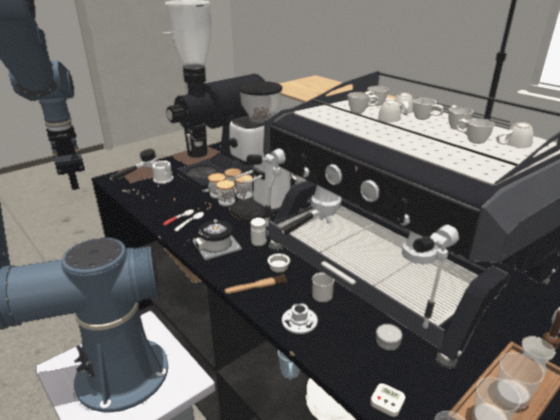

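View pics/top0.png

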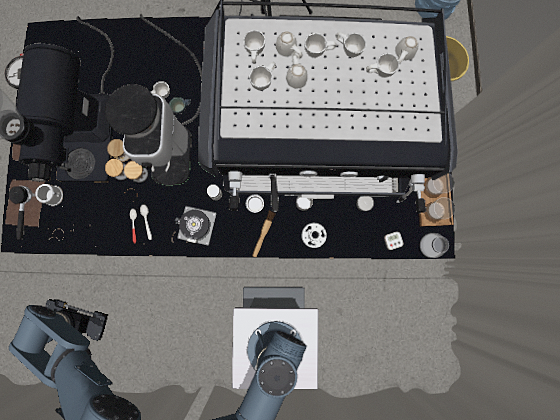

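The scene view shows the grind head at about (214,238) and the carrier at (299,316). In the top view the head is at (194,224), the carrier at (314,235) and the left steam knob at about (234,200). Next I'll measure them.

```bash
cat > h.py <<'E'
import numpy as np,cv2
from scipy.spatial.transform import Rotation as R
def ray(c,u,v):
    K=np.array([[c["fx"],0,c["cx"]],[0,c["fy"],c["cy"]],[0,0,1]])
    p=cv2.undistortPoints(np.array([[[u,v]]],float),K,np.array([c["k1"],0,0,0.]))[0,0]
    return R.from_quat(c["attitude"]).apply([p[0],p[1],1])
def plane(c,u,v,z):
    d=ray(c,u,v);return c["xyz"]+d*(z-c["xyz"][2])/d[2]
def proj(c,P):
    p=R.from_quat(c["attitude"]).inv().apply(np.asarray(P,float)-c["xyz"]);s=p[...,:2]/p[...,2:]
    s=s*(1+c["k1"]*(s**2).sum(-1,keepdims=True));return s*c["fx"]+[c["cx"],c["cy"]]
E
python3 - <<'E'
from rig import robot
from h import *
c=robot.camera("top");im=c["img"][:,:,::-1]
a=cv2.resize(im[200:270,285:345],None,fx=6,fy=6,interpolation=2);b=cv2.resize(im[190:260,160:230],None,fx=6,fy=6,interpolation=2)
cv2.imwrite("pics/c1.png",np.hstack([a,b]))
print(plane(c,314,235,.012),plane(c,194,224,.07),plane(c,234,205,.2),plane(c,274,180,.2))
g=cv2.cvtColor(im,cv2.COLOR_BGR2GRAY)
for x0,x1,y0,y1 in((290,340,210,262),(165,225,195,255)):
    n,l,s,ce=cv2.connectedComponentsWithStats((g[y0:y1,x0:x1]>100).astype('uint8'))
    print([(s[i].tolist(),(ce[i]+[x0,y0]).round(1)) for i in range(1,n) if s[i,4]>15])
E
```

```text
[ 0.42843412 -0.14306406  0.012     ] [0.46001278 0.30187248 0.07      ] [0.51431525 0.14457642 0.2       ] [0.60051852 0.01258441 0.2       ]
[([12, 13, 25, 25, 422], array([313.6, 235. ])), ([0, 48, 50, 4, 157], array([315.3, 259.9]))]
[([44, 0, 11, 5, 25], array([213.6, 196.2])), ([19, 11, 32, 39, 269], array([204.7, 224.1])), ([19, 21, 20, 19, 230], array([193. , 223.8])), ([13, 35, 19, 13, 99], array([185.8, 237.3]))]
```

View pics/c1.png

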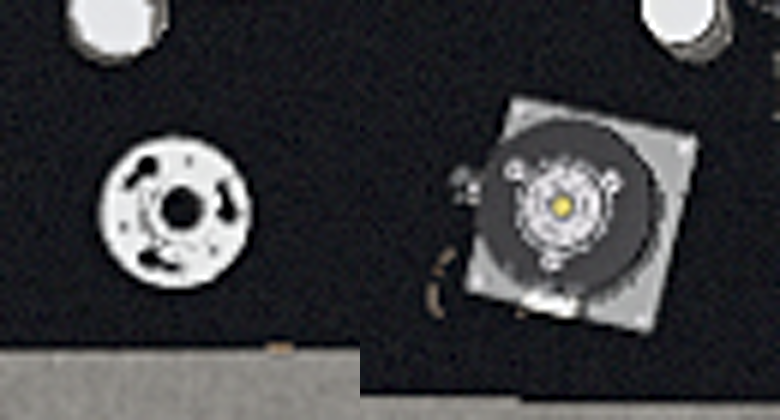

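The crop shows the three keyholes with slots running counterclockwise: hole ends are at about (148,165), (226,212) and (152,258). The studs are at (515,170), (611,182) and (552,260), and the outlet chute is at the bottom. Next I'll work out yaws and refine with the second view.

Run:
```python
from rig import robot
from h import *
c=robot.camera("top");s=robot.camera("scene")
def A(pts,ctr,z,x0,y0):
    C=plane(c,x0+ctr[0]/6-.4,y0+ctr[1]/6-.4,z)
    P=[plane(c,x0+u/6-.4,y0+v/6-.4,z) for u,v in pts];P=np.array(P)
    m=P.mean(0);print("ctr",C.round(4),"mean",m.round(4),"r",np.linalg.norm(P-m,axis=1).round(4),"yaw",np.degrees(np.arctan2(*(P-m)[:,1::-1].T)).round(1))
A([(148,165),(226,210),(152,258)],(175,212),.012,285,200)
A([(515-360,170),(611-360,182),(552-360,260)],(562-360,206),.0815,160,190)
# foot corners at foot height ~.012 : crop px
P=np.array([plane(c,160+u/6-.4,190+v/6-.4,.01) for u,v in((154,97),(336,135),(292,332),(107,290))])
print(P.round(4),P.mean(0).round(4));e=np.diff(P[[0,1,2,3,0]],axis=0)[:,:2];print(np.linalg.norm(e,axis=1).round(4),np.degrees(np.arctan2(e[:,1],e[:,0])).round(1))
o=robot.get_obs();print(R.from_quat(o["tool_rot"]).as_matrix().round(3))
# crop of scene, left steam lever
b=cv2.resize(s["img"][130:290,190:350,::-1],None,fx=3.5,fy=3.5,interpolation=2);cv2.imwrite("pics/s1.png",b)
for z in(.1,.2,.3):print(z,plane(c,234,205,z).round(3),proj(s,plane(c,234,205,z)).round(0),proj(s,plane(c,234,180,z)).round(0))
```

```text
ctr [ 0.4287 -0.1422  0.012 ] mean [ 0.4293 -0.1424  0.012 ] r [0.0338 0.0322 0.0333] yaw [ 31.  -88.4 153.7]
ctr [0.4593 0.3022 0.0815] mean [0.4605 0.3039 0.0815] r [0.0343 0.0338 0.0341] yaw [ 53.8 -66.1 174.5]
[[0.5346 0.35   0.01  ]
 [0.5116 0.2326 0.01  ]
 [0.3862 0.2571 0.01  ]
 [0.411  0.3755 0.01  ]] [0.4608 0.3038 0.01  ]
[0.1196 0.1277 0.121  0.1262] [-101.1  169.    78.2  -11.7]
[[-0.972  0.236 -0.   ]
 [ 0.236  0.972 -0.001]
 [ 0.    -0.001 -1.   ]]
0.1 [0.528 0.154 0.1  ] [260. 233.] [282. 223.]
0.2 [0.514 0.145 0.2  ] [258. 207.] [279. 198.]
0.3 [0.501 0.135 0.3  ] [255. 179.] [276. 171.]
```

View pics/s1.png

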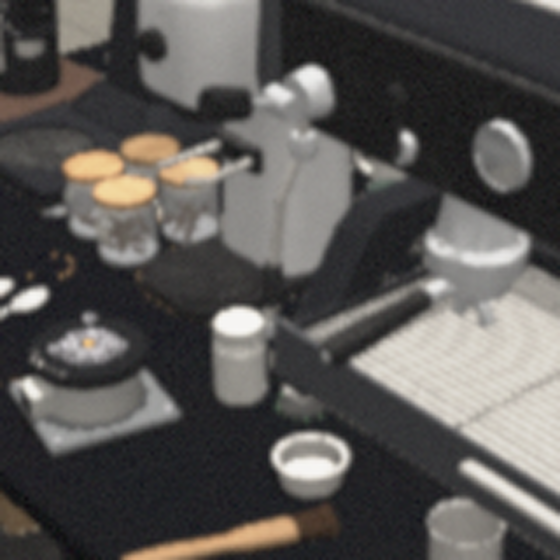

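The knob at scene (253,159), triangulated with the top view, is at about (0.49, 0.13, 0.36). The head is at (0.4605, 0.3038) with yaw −11.4° and its studs at 54.1°. The carrier is at (0.429, −0.142), with holes at about 32° modulo 120. I'll pass inside the knob to get above the carrier.

```bash
python3 -m creep '[[[-0.0261, -0.0286, 0], 0], [[-0.0261, -0.0286, 0], 0], [[-0.0261, -0.0286, 0], 0], [[-0.0261, -0.0286, 0], 0], [[-0.0261, -0.0286, 0], 0], [[-0.0261, -0.0286, 0], 0], [[-0.0261, -0.0286, 0], 0], [[-0.0261, -0.0286, 0], 0], [[-0.0261, -0.0286, 0], 0], [[-0.0261, -0.0286, 0], 0], [[-0.0261, -0.0286, 0], 0], [[-0.0261, -0.0286, 0], 0]]' && python3 -m creep '[[[-0.0124, -0.0382, 0], 0], [[-0.0124, -0.0382, 0], 0], [[-0.0124, -0.0382, 0], 0], [[-0.0124, -0.0382, 0], 0], [[-0.0124, -0.0382, 0], 0], [[-0.012, -0.0336, 0], 0], [[-0.012, -0.0336, 0], 0], [[-0.012, -0.0336, 0], 0], [[-0.012, -0.0336, 0], 0], [[0, 0, 0], 0], [[0, 0, 0], 0]]'
python3 - <<'E'
from rig import robot
from h import *
o=robot.get_obs();print(o["time"],o["position"],o["q"].round(2),R.from_quat(o["tool_rot"]).as_matrix().round(3)[:2,:2])
c=robot.camera("wrist");cv2.imwrite("pics/w1.png",c["img"][:,:,::-1]);print({k:v for k,v in c.items() if k!="img"})
print(proj(c,[.4285,-.142,.048]),proj(c,[.4285,-.142,.012]))
E
```

```text
time: 1.25
position: [0.3713, 0.1984, 0.2228]
tool_rot: [0.119, 0.993, 0.0, 0.0]
ft_force: [1.5, 0.7, 0.4]
grip_width: 0.0872
grip_force: 0.0
time: 2.17
position: [0.4013, -0.144, 0.2226]
tool_rot: [0.121, 0.993, -0.0, 0.0]
ft_force: [-0.5, 0.1, 0.4]
grip_width: 0.087
grip_force: 0.0
2.1667 [ 0.40132416 -0.14399879  0.22258189] [-0.61  0.26  1.91  0.    0.97 -1.94] [[-0.971  0.24 ]
 [ 0.24   0.971]]
{'fx': 299.76432310465816, 'fy': 299.76432310465816, 'cx': 278.6935567350393, 'cy': 212.65480661604278, 'k1': -0.044457206886985824, 'xyz': array([ 0.32119323, -0.12409501,  0.38544608]), 'attitude': array([0.77826353, 0.60896928, 0.0945916 , 0.12047707])}
[285.67023453 213.68424639] [285.04045421 205.19031401]
```

View pics/w1.png

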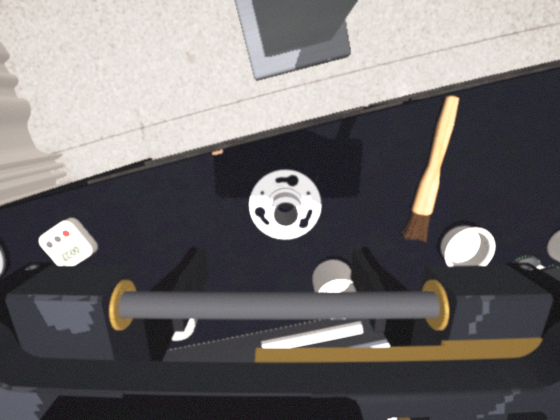

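The wrist view shows the carrier at (285,204), as predicted. I'll enlarge it to find the flats.

Run:
```python
from rig import robot
from h import *
c=robot.camera("wrist");im=c["img"]
a=im[160:250,240:330].copy();a=cv2.resize(a,None,fx=6,fy=6,interpolation=cv2.INTER_CUBIC)
cl=cv2.createCLAHE(4,(3,3)).apply(cv2.cvtColor(a,cv2.COLOR_RGB2GRAY));cv2.imwrite("pics/w2.png",cl)
for y in(32,152,-88): 
    t=np.radians(y);print(y,proj(c,[.4285+.021*np.cos(t),-.142+.021*np.sin(t),.048])-proj(c,[.4285,-.142,.048]))
```

```text
32 [12.49481913 11.61888875]
152 [  4.52786932 -16.65674244]
-88 [-17.02398035   4.58115445]
```

View pics/w2.png

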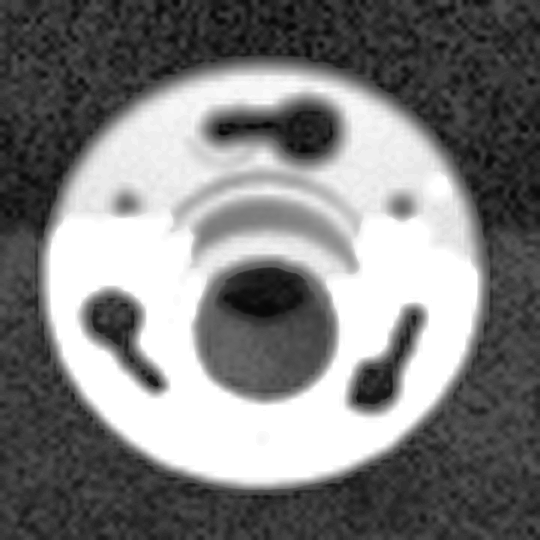

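The holes are at crop (307,128), (113,316) and (373,385), but the throat outline is washed out. I'll stretch the bright range.

Run:
```python
from rig import robot
from h import *
out=[]
for n,ctr in(("wrist",(285,204)),("scene",(299,316)),("top",(314,235))):
    ims=[robot.camera(n)["img"].astype(float).mean(2) for _ in range(4)]
    c=robot.camera(n);g=np.mean(ims,0);u,v=ctr
    a=g[v-28:v+28,u-28:u+28];hi=np.percentile(a,99.8);print(n,hi,np.percentile(a,[50,70,85,95]))
    a=np.clip((a-140)/(hi-140),0,1)**2.2*255
    out.append(cv2.resize(a.astype('uint8'),(264,264),interpolation=cv2.INTER_CUBIC))
cv2.imwrite("pics/w3.png",np.hstack(out))
c=robot.camera("wrist")
P=np.array([plane(c,240+u/6-.4,160+v/6-.4,.012) for u,v in((307,128),(113,316),(373,385))]);m=P.mean(0)
print(m,np.linalg.norm(P-m,axis=1),np.degrees(np.arctan2(*(P-m)[:,1::-1].T)))
```

```text
wrist 255.0 [235.125      249.91666667 255.         255.        ]
scene 237.5 [ 34.5         89.45833333 133.0625     201.75      ]
top 234.98083333333355 [ 73.66666667 109.625      122.5        143.33333333]
[ 0.42865123 -0.1419301   0.012     ] [0.03419142 0.03400336 0.03435231] [151.35031909 -89.1441705   30.832104  ]
```

View pics/w3.png

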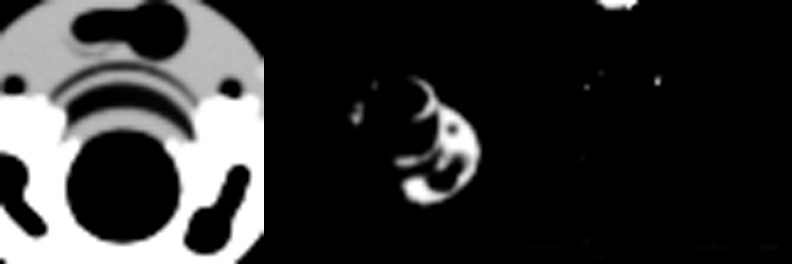

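The wrist view puts the carrier centre at (0.4287, −0.1419) with holes at 31.0°, and the radii match 34 mm. The top of the throat is partly saturated, so which flat pair is which stays open. I'll look from closer, right above it.

```bash
python3 -m creep '[[[-0.0087, 0.0029, 0.03], 0], [[-0.0087, 0.0029, 0.03], 0], [[-0.0087, 0.0029, 0.03], 0], [[0, 0, 0], 0], [[0, 0, 0], 0]]'
python3 - <<'E'
from rig import robot
from h import *
c=robot.camera("wrist");g=c["img"].astype(float).mean(2);print(c["xyz"])
p=proj(c,[.4286,-.1419,.048]);u,v=p.astype(int);print(p)
t=lambda y:proj(c,[.4286+.021*np.cos(np.radians(y)),-.1419+.021*np.sin(np.radians(y)),.048])-p
for y in(121,61,1):print(y,t(y).round(1))
a=c["img"][v-50:v+50,u-50:u+50,2];
cv2.imwrite("pics/w4.png",cv2.resize((np.clip((a-100.)/155,0,1)**2*255).astype('uint8'),(500,500),interpolation=cv2.INTER_CUBIC))
E
```

```text
time: 3.48
position: [0.4275, -0.1392, 0.1315]
tool_rot: [0.118, 0.993, 0.001, -0.002]
ft_force: [-0.1, 0.1, -0.7]
grip_width: 0.0873
grip_force: 0.0
[ 0.34798071 -0.1200898   0.29475006]
[275.63682075 219.79037558]
121 [ 17.4 -16.4]
61 [23.2  6. ]
1 [ 6.  21.6]
```

View pics/w4.png

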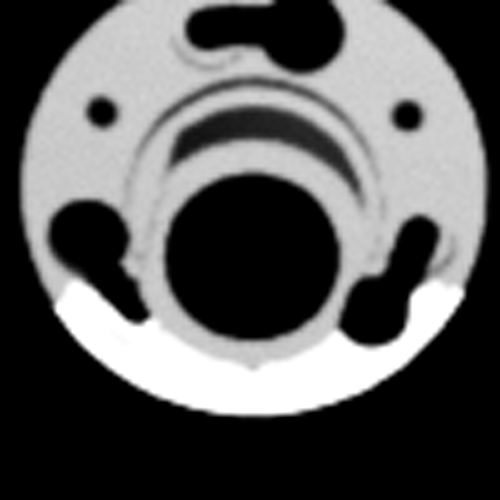

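Flats show left and right: the dark wall band is cut at x≈172 and x≈360, with straight sides. So the fingers must close along 61° and the carrier yaw is 151°. The bore centre matches the prediction within 1 px. Now I'll turn 15.3° clockwise and descend.

```bash
python3 -m creep '[[[0, 0, 0], 0.089], [[0, 0, 0], 0.089], [[0, 0, 0], 0.089], [[-0.0023, -0.0018, 0.02], 0], [[0, 0, 0.02], 0], [[0, 0, 0.02], 0], [[0, 0, 0], 0], [[0, 0, 0], 0]]' 0.07
cat > st.py <<'E'
from rig import robot
from h import *
import sys
o=robot.get_obs();M=R.from_quat(o["tool_rot"]).as_matrix()
print("t",o["time"],"p",o["position"].round(4),"yAng",np.degrees(np.arctan2(M[1,1],M[0,1])).round(2),"tz",M[:,2].round(4),"F",o["ft_force"].round(1),"M",o["moment"].round(2),"w",round(o["grip_width"],4),"q",o["q"].round(2))
if len(sys.argv)>1:
    T=np.array([float(a) for a in sys.argv[1:4]]);print("tool delta",(M.T@(T-o["position"])).round(4))
E
python3 st.py .4286 -.1419 .025
```

```text
time: 4.2
position: [0.4297, -0.1428, 0.0739]
tool_rot: [0.25, 0.968, -0.0, 0.0]
ft_force: [-0.1, -0.1, 0.3]
grip_width: 0.0701
grip_force: 0.0
t 4.2 p [ 0.4297 -0.1428  0.0739] yAng 61.06 tz [ 8.e-04 -6.e-04 -1.e+00] F [-0.1 -0.1  0.3] M [-0.07 -0.01  0.04] w 0.0701 q [-0.57  0.57  1.99 -0.    0.58 -1.63]
tool delta [0.0014 0.0003 0.0489]
```

```bash
python3 -m creep '[[[0.0014, 0.0003, 0.016], 0], [[0, 0, 0.016], 0], [[0, 0, 0.015], 0], [[0, 0, 0], 0], [[0, 0, 0], 0], [[0, 0, 0], 0]]' && python3 st.py .4286 -.1419 .025 && python3 -m creep '[[[0, 0, 0], 0], [[0, 0, 0], 0], [[0, 0, 0], 0], [[0, 0, 0], 0], [[0, 0, 0], 0], [[0, 0, 0], 0], [[0, 0, 0], 0], [[0, 0, 0], 0]]' 0.02 45; python3 st.py
```

```text
time: 4.7
position: [0.4294, -0.1421, 0.0271]
tool_rot: [0.25, 0.968, -0.0, 0.001]
ft_force: [-0.7, -0.7, 0.1]
grip_width: 0.0698
grip_force: 0.0
t 4.7 p [ 0.4294 -0.1421  0.0271] yAng 61.08 tz [ 0.0024 -0.0015 -1.    ] F [-0.7 -0.7  0.1] M [ 0.01 -0.03 -0.05] w 0.0698 q [-0.57  0.67  2.01 -0.    0.46 -1.63]
tool delta [ 0.0008 -0.0002  0.0021]
time: 5.37
position: [0.4285, -0.1416, 0.0256]
tool_rot: [0.25, 0.968, -0.0, 0.0]
ft_force: [-0.7, -0.9, 2.5]
grip_width: 0.0355
grip_force: 45.0
t 5.3667 p [ 0.4285 -0.1416  0.0256] yAng 61.09 tz [ 1.e-04 -2.e-04 -1.e+00] F [-0.7 -0.9  2.5] M [-0.1   0.06 -0.02] w 0.0355 q [-0.57  0.68  2.01 -0.    0.45 -1.63]
```

The grip width is 35.5 mm, which matches the 36 mm flats. I'll lift and carry it on the robot's side of the knob.

```bash
python3 -m creep '[[[0, 0, -0.02], 0], [[0, 0, -0.035], 0], [[0, 0, -0.04], 0], [[0, 0, -0.04], 0], [[0, 0, -0.04], 0], [[0.0222, 0.0201, 0], 0], [[0.0222, 0.0201, 0], 0], [[0.0222, 0.0201, 0], 0], [[0.0222, 0.0201, 0], 0], [[0.0222, 0.0201, 0], 0], [[0.0162, 0.023, 0], 0], [[0.0162, 0.023, 0], 0], [[0.0162, 0.023, 0], 0], [[0.0162, 0.023, 0], 0], [[0.0162, 0.023, 0], 0]]' && python3 st.py && python3 -m creep '[[[-0.0007, 0.0316, 0], 0], [[-0.0007, 0.0316, 0], 0], [[-0.0007, 0.0316, 0], 0], [[-0.0007, 0.0316, 0], 0], [[-0.0007, 0.0316, 0], 0], [[-0.0007, 0.0316, 0], 0], [[0, 0, 0], -0.1], [[0, 0, 0], -0.1], [[0, 0, 0], -0.1], [[0, 0, 0], -0.1], [[0, 0, 0], 0], [[0, 0, 0], 0]]'; python3 st.py .4605 .3038 .115
python3 - <<'E'
from rig import robot
from h import *
c=robot.camera("wrist");im=c["img"];print(c["xyz"],proj(c,[.4605,.3038,.0815]))
s=robot.camera("scene")["img"]
cv2.imwrite("pics/m.png",np.hstack([cv2.resize(im,(400,300)),cv2.resize(s[130:280,180:380],(400,300),interpolation=2)])[:,:,::-1])
E
```

```text
time: 6.62
position: [0.3632, 0.1413, 0.2]
tool_rot: [0.25, 0.968, -0.0, -0.001]
ft_force: [0.2, 0.3, -3.1]
grip_width: 0.0358
grip_force: 45.0
t 6.6167 p [0.3632 0.1413 0.2   ] yAng 61.07 tz [-2.e-03 -1.e-04 -1.e+00] F [ 0.2  0.3 -3.1] M [-0.04  0.   -0.01] w 0.0358 q [ 0.08  0.25  2.01  0.    0.88 -0.98]
time: 7.62
position: [0.4591, 0.3036, 0.1996]
tool_rot: [0.054, 0.999, -0.0, -0.001]
ft_force: [0.2, -0.2, -2.5]
grip_width: 0.0359
grip_force: 45.0
t 7.6167 p [0.4591 0.3036 0.1996] yAng 83.85 tz [-2.2e-03 -8.0e-04 -1.0e+00] F [ 0.2 -0.2 -2.5] M [ 0.   -0.03  0.05] w 0.0359 q [ 0.38  0.46  1.64  0.    1.04 -1.08]
tool delta [-0.0015  0.0004  0.0846]
[0.37749053 0.3125511  0.36274353] [279.08312627 207.7283492 ]
```

View pics/m.png

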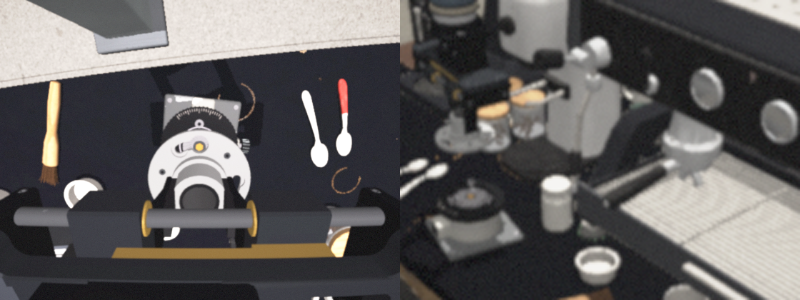

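The carrier hangs straight in the grip over the head, and one stud is visible at wrist pixel (280,172). I'll check that stud numerically against the head estimate.

Run:
```python
from rig import robot
from h import *
c=robot.camera("wrist");g=np.mean([robot.camera("wrist")["img"].astype(float).mean(2) for _ in range(3)],0)
for a in(54.1,174.1,294.1):
    print(a,proj(c,[.4605+.034*np.cos(np.radians(a)),.3038+.034*np.sin(np.radians(a)),.0815]).round(1))
x0,y0,x1,y1=255,155,305,190
a=g[y0:y1,x0:x1];cv2.imwrite("pics/m2.png",cv2.resize(a.astype('uint8'),None,fx=12,fy=12,interpolation=2))
n,l,s,ce=cv2.connectedComponentsWithStats((a>105).astype('uint8'))
for i in range(1,n):
    if s[i,4]>10: p=ce[i]+[x0,y0];print(s[i],p,plane(c,*p,.0815))
```

```text
54.1 [308.5 223.3]
174.1 [278.8 172.6]
294.1 [249.5 223.6]
[ 0  0 12  5 35] [259.82857143 156.71428571] [0.40989913 0.29137036 0.0815    ]
[35  0 15  6 45] [297.75555556 157.06666667] [0.41402603 0.32647363 0.0815    ]
[  0  11  50  24 634] [278.92429022 181.5       ] [0.43516223 0.3065375  0.0815    ]
```

View pics/m2.png

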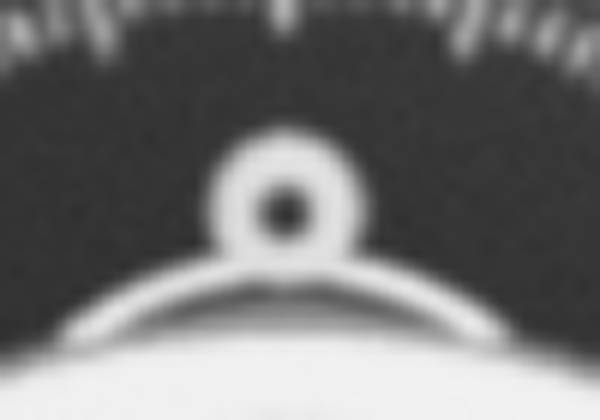

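The stud is at (278.3,171.8) against a predicted (278.8,172.6), under 1 mm off. I'll take the axis as (0.4600, 0.3036) and descend to just above the studs.

```bash
python3 -m creep '[[[-0.0009, 0, 0.025], -0.004], [[0, 0, 0.03], 0], [[0, 0, 0.025], 0], [[0, 0, 0.01], 0], [[0, 0, 0.003], 0], [[0, 0, 0], 0], [[0, 0, 0], 0], [[0, 0, 0], 0]]'; python3 st.py .46 .3036 .1
```

```text
time: 8.58
position: [0.4622, 0.3043, 0.1091]
tool_rot: [0.05, 0.999, 0.001, 0.002]
ft_force: [0.9, 0.0, -2.2]
grip_width: 0.0359
grip_force: 45.0
t 8.5833 p [0.4622 0.3043 0.1091] yAng 84.22 tz [ 0.0032  0.0013 -1.    ] F [ 0.9  0.  -2.2] M [-0.01 -0.01  0.02] w 0.0359 q [ 0.38  0.59  1.72  0.    0.83 -1.09]
tool delta [ 0.0021 -0.001   0.0091]
```

```bash
for i in 1 2; do python3 -m creep '[[[0, 0, 0], 0], [[0, 0, 0], 0], [[0, 0, 0], 0]]' >/dev/null; python3 st.py .46 .3036 .1;done
```

```text
t 8.8333 p [0.4613 0.304  0.1083] yAng 84.23 tz [ 1.4e-03  6.0e-04 -1.0e+00] F [-0.2 -0.6 -2.5] M [ 0.03 -0.02  0.05] w 0.0353 q [ 0.38  0.59  1.72  0.    0.83 -1.09]
tool delta [ 0.0013 -0.0005  0.0083]
t 9.0833 p [0.4609 0.3038 0.1076] yAng 84.22 tz [ 1.e-04  1.e-04 -1.e+00] F [-0.5  0.2 -2.8] M [-0.01  0.02  0.  ] w 0.0358 q [ 0.38  0.59  1.72  0.    0.83 -1.09]
tool delta [ 0.0009 -0.0003  0.0076]
```

```bash
python3 -m creep '[[[0.0004, -0.0002, 0.002], 0], [[0, 0, 0.002], 0], [[0, 0, 0], 0], [[0, 0, 0], 0], [[0, 0, 0], 0], [[0, 0, 0], 0]]' >/dev/null; python3 st.py .46 .3036 .0896;python3 -m creep '[[[0, 0, 0.002], 0], [[0, 0, 0.002], 0], [[0, 0, 0], 0], [[0, 0, 0], 0], [[0, 0, 0], 0], [[0, 0, 0], 0]]' >/dev/null; python3 st.py .46 .3036 .0896
```

```text
t 9.5833 p [0.4605 0.3036 0.1035] yAng 84.23 tz [-0. -0. -1.] F [-0.7 -0.2 -3.2] M [-0.02  0.01  0.01] w 0.0358 q [ 0.38  0.6   1.72 -0.    0.82 -1.09]
tool delta [ 0.0005 -0.0001  0.0139]
t 10.0833 p [0.4607 0.3037 0.0998] yAng 84.22 tz [ 6.e-04  2.e-04 -1.e+00] F [0.2 0.6 0.2] M [ 0.03 -0.01 -0.  ] w 0.0357 q [ 0.38  0.61  1.72 -0.    0.81 -1.09]
tool delta [ 0.0007 -0.0002  0.0102]
```

At 74 mm only the 3 N spring is felt, so the holes seem to match. I'll continue down gently.

```bash
python3 -m creep '[[[0, 0, 0.002], 0], [[0, 0, 0.002], 0], [[0, 0, 0], 0], [[0, 0, 0], 0], [[0, 0, 0], 0]]' >/dev/null; python3 st.py .46 .3036 .0896;python3 -m creep '[[[0, 0, 0.002], 0], [[0, 0, 0.002], 0], [[0, 0, 0], 0], [[0, 0, 0], 0], [[0, 0, 0], 0]]' >/dev/null; python3 st.py .46 .3036 .0896
```

```text
t 10.5 p [0.4607 0.3037 0.0959] yAng 84.23 tz [ 6.e-04  2.e-04 -1.e+00] F [-0.5 -0.6  4.1] M [-0.03  0.09  0.01] w 0.036 q [ 0.38  0.61  1.73 -0.    0.8  -1.09]
tool delta [ 0.0007 -0.0002  0.0063]
t 10.9167 p [0.4608 0.3037 0.0921] yAng 84.23 tz [ 8.e-04  3.e-04 -1.e+00] F [0.3 0.3 8. ] M [-0.11  0.21  0.  ] w 0.0355 q [ 0.38  0.62  1.73 -0.    0.79 -1.09]
tool delta [ 0.0007 -0.0002  0.0025]
```

```bash
python3 -m creep '[[[0, 0, 0.0015], 0], [[0, 0, 0.001], 0], [[0, 0, 0], 0], [[0, 0, 0], 0], [[0, 0, 0], 0], [[0, 0, 0], 0]]' >/dev/null; python3 st.py .46 .3036 .0896;python3 -m creep '[[[0, 0, 0.0005], 0], [[0, 0, 0], 0], [[0, 0, 0], 0], [[0, 0, 0], 0]]' >/dev/null; python3 st.py .46 .3036 .0896
```

```text
t 11.4167 p [0.4608 0.3037 0.0899] yAng 84.23 tz [ 9.e-04  3.e-04 -1.e+00] F [-1.3 -0.1  9.2] M [-0.13  0.34 -0.03] w 0.0357 q [ 0.38  0.62  1.73 -0.    0.79 -1.09]
tool delta [ 0.0007 -0.0002  0.0003]
t 11.75 p [0.4608 0.3038 0.0896] yAng 84.23 tz [ 1.1e-03  3.0e-04 -1.0e+00] F [-1.9 -0.7 10.4] M [-0.2   0.31 -0.05] w 0.0359 q [ 0.38  0.62  1.73 -0.    0.79 -1.09]
tool delta [ 0.0008 -0.0002  0.    ]
```

The force implies a height of about 64.2 mm, fully down. Now I'll turn clockwise.

```bash
python3 -m creep '[[[0, 0, 0], 0.04], [[0, 0, 0], 0.05], [[0, 0, 0], 0.05], [[0, 0, 0], 0.05], [[0, 0, 0], 0.05], [[0, 0, 0], 0]]' >/dev/null; python3 st.py .46 .3036 .0896;python3 -m creep '[[[0, 0, 0], 0.05], [[0, 0, 0], 0.05], [[0, 0, 0], 0.05], [[0, 0, 0], 0.05], [[0, 0, 0], 0], [[0, 0, 0], 0]]' >/dev/null; python3 st.py .46 .3036 .0896
```

```text
t 12.25 p [0.4615 0.3038 0.0897] yAng 70.39 tz [ 2.5e-03  6.0e-04 -1.0e+00] F [-0.4 -0.9  9.1] M [-0.24  0.24 -0.08] w 0.0356 q [ 0.38  0.62  1.73 -0.    0.79 -0.85]
tool delta [ 0.0013 -0.0007  0.0001]
t 12.75 p [0.4613 0.3037 0.0896] yAng 59.0 tz [ 2.e-03  4.e-04 -1.e+00] F [-0.9 -1.6  9.6] M [-0.34  0.26 -0.03] w 0.0352 q [ 0.38  0.62  1.73 -0.    0.79 -0.65]
tool delta [ 0.0011 -0.0008  0.    ]
```

```bash
python3 -m creep '[[[0, 0, 0], 0.03], [[0, 0, 0], 0.03], [[0, 0, 0], 0.02], [[0, 0, 0], 0], [[0, 0, 0], 0]]' >/dev/null; python3 st.py;python3 -m creep '[[[0, 0, 0], 0.02], [[0, 0, 0], 0], [[0, 0, 0], 0]]' >/dev/null; python3 st.py; python3 -m creep '[[[0, 0, 0], 0.02], [[0, 0, 0], 0], [[0, 0, 0], 0]]' >/dev/null; python3 st.py
```

```text
t 13.1667 p [0.4614 0.3037 0.0896] yAng 54.44 tz [ 2.2e-03  3.0e-04 -1.0e+00] F [-0.1 -2.3  9.6] M [-0.33  0.2  -0.04] w 0.0356 q [ 0.38  0.62  1.73 -0.    0.79 -0.57]
t 13.4167 p [0.4613 0.3038 0.0896] yAng 53.36 tz [ 2.e-03  2.e-04 -1.e+00] F [-0.5 -1.1  9.7] M [-0.32  0.26  0.3 ] w 0.0358 q [ 0.38  0.62  1.73 -0.    0.79 -0.55]
t 13.6667 p [0.4611 0.3037 0.0896] yAng 52.35 tz [ 2.e-03 -4.e-04 -1.e+00] F [-1.2 -0.6 10.4] M [-0.18  0.33  0.55] w 0.0358 q [ 0.38  0.62  1.73 -0.    0.79 -0.53]
```

The moment rose to 0.55 N m, so it is at the stop after about 31°. I'll ease the torque off and let it spring up.

```bash
python3 -m creep '[[[0, 0, 0], -0.02], [[0, 0, 0], 0], [[0, 0, -0.002], 0], [[0, 0, -0.002], 0], [[0, 0, -0.001], 0], [[0, 0, 0], 0], [[0, 0, 0], 0], [[0, 0, 0], 0], [[0, 0, 0], 0]]' >/dev/null; python3 st.py
```

```text
t 14.4167 p [0.461  0.3038 0.094 ] yAng 53.33 tz [ 1.4e-03  2.0e-04 -1.0e+00] F [-0.5 -0.8  6.8] M [-0.08  0.07  0.28] w 0.0357 q [ 0.38  0.62  1.73 -0.    0.8  -0.55]
```

```bash
python3 -m creep '[[[0, 0, -0.001], -0.005], [[0, 0, 0], 0], [[0, 0, 0], 0], [[0, 0, 0], 0]]' >/dev/null; python3 st.py; python3 -m creep '[[[0, 0, -0.001], 0], [[0, 0, 0], 0], [[0, 0, 0], 0], [[0, 0, 0], 0]]' >/dev/null; python3 st.py
```

```text
t 14.75 p [0.461  0.3038 0.0946] yAng 53.56 tz [ 1.1e-03  4.0e-04 -1.0e+00] F [1.6 0.8 4.3] M [-0.08 -0.14  0.1 ] w 0.0361 q [ 0.38  0.61  1.73 -0.    0.8  -0.55]
t 15.0833 p [0.461  0.3038 0.0948] yAng 53.56 tz [ 6.e-04  3.e-04 -1.e+00] F [ 4.5  1.9 -9. ] M [ 0.27 -0.82  0.04] w 0.0357 q [ 0.38  0.61  1.73  0.    0.8  -0.55]
```

It stays at 69.2 mm against a 9 N pull, so it is locked. I'll relax the pull, release, and rise.

```bash
python3 -m creep '[[[0, 0, 0.001], 0], [[0, 0, 0], 0], [[0, 0, 0], 0]]'>/dev/null; python3 st.py; python3 -m creep '[[[0, 0, 0], 0], [[0, 0, 0], 0], [[0, 0, 0], 0], [[0, 0, 0], 0], [[0, 0, 0], 0]]' 0.07 >/dev/null;python3 st.py; python3 -m creep '[[[0, 0, -0.02], 0], [[0, 0, -0.03], 0], [[0, 0, -0.03], 0], [[0, 0, -0.03], 0], [[0, 0, 0], 0], [[0, 0, 0], 0], [[0, 0, 0], 0]]' >/dev/null
python3 st.py
python3 - <<'E'
from rig import robot
from h import *
c=robot.camera("wrist");p=proj(c,[.4605,.3038,.08]);u,v=p.astype(int);print(p)
cv2.imwrite("pics/end.png",cv2.resize(c["img"][v-70:v+70,u-70:u+70,::-1],(560,560),interpolation=2))
E
```

```text
t 15.3333 p [0.461  0.3038 0.0947] yAng 53.57 tz [ 1.1e-03  4.0e-04 -1.0e+00] F [ 3.9  1.5 -3.2] M [ 0.15 -0.68  0.03] w 0.0354 q [ 0.38  0.61  1.73 -0.    0.8  -0.55]
t 15.75 p [0.4597 0.3034 0.0945] yAng 53.57 tz [-1.5e-03 -5.0e-04 -1.0e+00] F [-0.1 -0.4  0.2] M [-0.07 -0.   -0.  ] w 0.0609 q [ 0.38  0.61  1.73  0.    0.8  -0.55]
t 16.3333 p [0.4596 0.3033 0.2041] yAng 53.57 tz [-1.5e-03 -6.0e-04 -1.0e+00] F [ 0.9 -0.5 -0. ] M [-0.06  0.01 -0.  ] w 0.0702 q [ 0.38  0.45  1.64  0.    1.05 -0.55]
[279.22324587 205.23671824]
```

View pics/end.png

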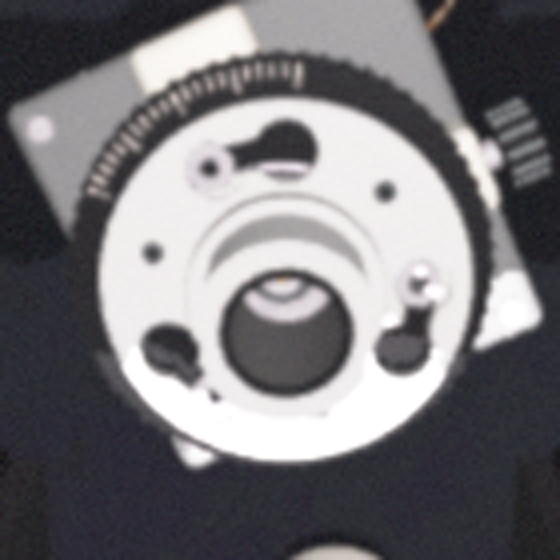

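The stud heads at (208,165) and (420,283) sit in the pockets at the ends of their slots. The third is washed out at about (215,397). The carrier is level and free of the gripper, so I'm handing in.

```bash
python3 -c "
from rig import robot
print(robot.hand_in())"
```

```text
the job is handed in; nothing more can be done
None
```

The upper burr carrier is back on the grind head and locked: it turned about 31° clockwise to the stop, sprang up to about 69 mm and held against a 9 N pull, and I handed the job in with the gripper clear.

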